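# Wedge a rocking casting on the marking-out plate

## Task

The rough gearbox casting rocks on the granite marking-out plate because the foot under its yellow-daubed lug is short. With the fingertips, push the steel wedge along the plate, thin end first, under that foot until it just takes up the gap; then press down firmly on the yellow lug to prove that the casting no longer rocks, push the wedge further if it still does, and leave it so. Do not pick anything up, do not shove the casting along or jack it up off its other feet, and leave the other tools alone.

Things in the scene. Friction and masses are not known exactly. Their poses are not given: they have to be found in the camera images.
- plate: Dark grey granite marking-out plate, 420 x 640 x 80 mm, fixed on the bench. Origin at the centre of its underside, so its top is 80 mm above the origin (80 mm above the bench); x along the 420 mm side, y along the 640 mm side.
- casting: Rough housing casting, red-brown, about 4 kg, loose on the plate: a box 150 x 96 mm, open at the top, rim flange 164 x 110 mm with its top 68 mm above the plate, bosses out to x = +-89 mm. Origin midway between its four feet, at the plate's top; x along the 150 mm side, z up. Feet at x = +-65, y = +-80 mm under lugs on the two y sides (34 mm wide, out to y = +-100, 18 to 30 mm above the plate).
- short_foot (a point): Lowest point of the short foot (x = +65, y = -80 mm in the casting's frame): a round-ended pad of radius 12 mm, like the other three. With the casting level it hangs 5 to 9 mm above the plate, differing from casting to casting. Left alone the casting stands level on its three good feet.
- yellow_lug (a point): Centre of the 30 x 28 mm yellow dab on top of the short foot's lug (x = +65, y = -84, z = 30 mm in the casting's frame): where to press. With nothing under the foot, 1 to 4 N here tips the casting until the foot meets the plate; let go, it falls back. Once properly wedged it gives no more than about 1 mm.
- wedge: Bright steel taper wedge, 120 x 40 mm, 0.35 kg, loose, flat on the plate. Origin at the centre of its underside; +x runs to the thin end (nose, 3 mm high, at x = +60 mm); the heel (upright face 40 mm wide, 17 mm high) is at x = -60 mm. At the start its nose is 20 to 50 mm short of the short foot, maybe askew and to one side. Friction (about 0.6) keeps it where it is left.
- wedge_heel (a point): Centre of the wedge's heel face, 8 mm above the plate: where to push.
- wedge_slope (a point): Middle of the wedge's sloping top, 10 mm above its underside and above its centre; its x axis runs down the slope towards the nose, its z axis is square to the slope.
- surface_gauge: Bystander: surface gauge with a dark base 60 x 75 x 28 mm and an upright rod to 235 mm, with a scriber 125 mm long along x at 150 mm. Origin under the base.
- v_block: Bystander: steel V-block 60 x 45 x 44 mm. Origin at the centre of its underside.
- square: Bystander: try square lying flat, stock 100 x 18 x 16 mm along x, blade 20 x 150 x 3 mm running to +y at x = 40 mm. Origin under the middle of the stock.
- setting_block: Bystander: drilled steel block 50 x 75 x 25 mm. Origin at the centre of its underside.
- punch: Bystander: centre punch lying along x, 117 mm long, 10 mm thick. Origin near its middle.
- hammer: Bystander: hammer lying on the bench.
- oil_can: Bystander: red can, 60 mm in diameter, 130 mm high, on the bench.

How it is judged (in metres and radians):
On the way, in this order (a step that is already met when the one before it is completed fails the run):
1. the wedge is pushed under the short foot until it takes up the gap (under 1.5 mm left), the casting level and nobody pressing on it (x of short_foot in the frame of wedge_slope between -0.056 and 0.056 m and y of short_foot in the frame of wedge_slope between -0.018 and 0.018 m and z of short_foot in the frame of wedge_slope below 0.0015 m and angle between casting's own z axis and vertical below 0.015 rad and contact force between the fingers and casting below 0.5 N), for 0.2 s.
2. fingertips press on the casting within 30 mm of the middle of the yellow dab with more than 6 N, not touching the wedge, and it does not rock (stays within 0.015 rad of level) (x of short_foot in the frame of wedge_slope between -0.056 and 0.056 m and y of short_foot in the frame of wedge_slope between -0.018 and 0.018 m and z of short_foot in the frame of wedge_slope below 0.0015 m and angle between casting's own z axis and vertical below 0.015 rad and contact force between the fingers and casting above 6 N and contact force between the fingers and wedge below 0.2 N and horizontal distance between the grasp point and yellow_lug below 0.03 m and contact force between wedge and casting above 1 N), for 0.3 s.
At the end, for the whole second after the job is handed in: The wedge lies flat on the plate with the short foot over its slope, less than 1.5 mm of gap left between them, the casting within 0.015 rad of level and within 20 mm of where it stood, both at rest; the yellow lug has been pressed with more than 6 N without rocking (x of short_foot in the frame of wedge_slope between -0.056 and 0.056 m and y of short_foot in the frame of wedge_slope between -0.018 and 0.018 m and z of short_foot in the frame of wedge_slope below 0.0015 m and angle between casting's own z axis and vertical below 0.015 rad and linear speed of each of casting, wedge below 0.01 m/s and distance of casting from where it was at the start of the episode below 0.02 m and height (world z) of wedge below 0.086 m); the robot touches nothing.
It fails at once if the wedge is lifted off the plate (more than 12 mm) (height (world z) of wedge above 0.092 m).
It fails at once if the casting is lifted (more than 12 mm) or tipped over (more than 0.2 rad) (height (world z) of casting above 0.092 m or angle between casting's own z axis and vertical above 0.2 rad).
It fails at once if the casting is shoved along by more than 20 mm (distance of casting from where it was at the start of the episode above 0.02 m).
It fails at once if another tool is moved by more than 20 mm (distance of any of surface_gauge, v_block, square, setting_block, punch, hammer, oil_can from where it was at the start of the episode above 0.02 m).
It also fails if it takes over 51 s, if anything falls off the work surface, if the arm or the gripper's body presses on something with over 40 N, if the wrist force passes 120 N, or if a joint passes its speed limit or range.

## Robot

A 6-joint arm with a two-finger parallel gripper is mounted at the origin on the work surface. World frame = base frame: x ahead of the robot, y to its left, z up, the work surface at z = 0. Lengths are in m, angles in degrees, forces in N, time in s.
With the tool pointing down it reaches from about 0.3 to 0.75 m from the base axis. Payload 8.5 kg.
Tool frame: the origin (TCP) lies on the mounting face of the last link; the fingertips stand 173 mm ahead of it and the grasp point (between the pads) lies 155 mm ahead of it (env.tips_ahead is the distance from the TCP to the fingertips, in m); z points along the fingers, x is the direction in which the jaws open and shut, and the axes are right-handed (so a half turn about z gives the same grasp; the last joint's range is limited). The gripper opens to 85 mm and grips with 20 to 120 N. Pads are 22 mm wide; open, the fingers measure 114 mm over their backs; the gripper's body (76 mm by 85 mm) begins 54 mm behind the grasp point. The pads swing forward as they close: fully open they stand 13 mm farther back than shut.
Start: joints at [-87.794, 21.807, 74.336, -0, 83.858, -12.336], TCP at [0.138, -0.532, 0.405] pointing down, gripper open.
Joint ranges: [-178.18, 178.18], [-50.72, 133.34], [12.68, 142.11], [-81.47, 261.47], [9.98, 163.14], [-165.26, 165.26]. Speed limits (degrees/s): [136.94, 136.94, 180, 180, 180, 180].

## Interface

Orientations are given as a 3x3 rotation matrix whose columns are the frame's x, y, z axes.
In Python, from rig import env gives the robot as it stands. The module is installed in compiled form; this text tells all that it offers.
- The arm moves only by the tool step_arm, never from a script. Its argument "increments" is a list of rows, each an object of numbers: "x", "y", "z": the shift along the tool's x, y, z in cm; "wx", "wy", "wz": the turn, a rotation vector about the tool's x, y, z in rad; "gripper": the finger opening in cm, from 0 to 8.54. A call has 1 to 20 rows; each row shifts and turns the commanded pose from where the row before left it, along the tool's axes as they then stand; what a row does not reach is not made up. A row lasts 1/10 s, in which the tool goes at most 50 mm and 8.59 degrees, less where a joint would pass 70% of its speed; a pose out of reach is approached as far as the arm can. A call with a gripper value outside its range is refused whole. The fingers move at their own pace and stop on an object; "newtons" is the grip in N (left out, the last holds). Time passes only in rows, so rows that do not move let the fingers close. It gives the time, the measured TCP pose, the force and the opening at its end, in the units of the state.
- env.observe(): the state, without advancing time (a new reading comes with each control period).
- env.get_image(name): name is "side" or "top"; returns a dict with "color" (420x560x3 uint8, blue, green, red), "camera_matrix" (3x3 intrinsics, pixels), "distortion" ([k1, k2, p1, p2, k3] as OpenCV has them; the pictures are not rectified), "rvec" (rotation vector, rad) and "tvec" (3), from world to camera coordinates, as OpenCV has them. Camera axes: x right, y down, z forward; pixel columns grow to the right and rows downward; lengths in m; the calibration is good to about 2 mm. A picture is of the moment at which its call begins. There is no depth.
- env.close_job(): hands the job in, once; it reports no verdict.
The state is a dict: "time_s": time; "q": joint angles; "qvel": joint speeds; "joint_efforts": joint torques, N m; "position": TCP position; "tool_rot": TCP orientation; "ft_force": force on the tool from outside, world axes, zero at the start; "wrist_torque": the same for the moment, N m; "grip_width": finger opening in m.
Only numpy, scipy, OpenCV 4.12 (cv2) and the standard library are available. Lean on these libraries where they do the work, as an engineer would, in place of code of your own. Each camera call takes 0.05 s, during which the arm holds its last target. There are 200 camera calls.

## Working session

There is one attempt and no reset: what is moved stays moved. The work goes in short steps, Python scripts to look and compute and a tool call to move; the robot and the scene stay as the last step left them, time stands still between calls to the robot, and variables do not carry over. Pictures are saved under pics/ and viewed, about 8 in all and at most 12, crops included, and the job is handed in when it is done.

Besides the shell and the picture viewer there is one more tool, called as name(argument=value, ...), one argument or row to a line, values as JSON. step_arm: Moves the arm, as the interface text tells. Its arguments: {"type":"object","properties":{"increments":{"type":"array"},"newtons":{"type":"number"}},"required":["increments"]}

```bash
mkdir -p pics; cat > h.py <<'E'
import numpy as np, cv2
from rig import env
def shot(n,f=None,crop=None,k=1):
    d=env.get_image(n); im=d["color"]
    if crop: x0,y0,x1,y1=crop; im=im[y0:y1,x0:x1]
    if k!=1: im=cv2.resize(im,None,fx=k,fy=k,interpolation=cv2.INTER_CUBIC)
    if f: cv2.imwrite("pics/"+f,im)
    return d
def ray(d,uv,z):
    uv=np.array(uv,float).reshape(-1,1,2)
    p=cv2.undistortPoints(uv,d["camera_matrix"],np.array(d["distortion"])).reshape(-1,2)
    R=cv2.Rodrigues(np.array(d["rvec"],float))[0]; c=-R.T@np.array(d["tvec"],float).ravel()
    w=np.c_[p,np.ones(len(p))]@R
    return c+w*((np.broadcast_to(z,len(p))-c[2])/w[:,2])[:,None]
def proj(d,P):
    return cv2.projectPoints(np.array(P,float).reshape(-1,1,3),np.array(d["rvec"],float),np.array(d["tvec"],float),d["camera_matrix"],np.array(d["distortion"]))[0].reshape(-1,2)
E
python3 - <<'E'
from h import *
a=shot("top","top1.png"); b=shot("side","side1.png")
for d in(a,b):
    R=cv2.Rodrigues(np.array(d["rvec"],float))[0]; print((-R.T@np.array(d["tvec"]).ravel()).round(3),R[2].round(2))
s=env.observe();print(s["tool_rot"],s["position"],s["time_s"],s["ft_force"])
E
```

```text
[0.344 0.102 1.668] [ 0.12 -0.   -0.99]
[0.214 1.44  1.139] [ 0.2  -0.77 -0.6 ]
[[ 2.51065940e-01 -9.67969986e-01 -2.66843840e-05]
 [-9.67969158e-01 -2.51065761e-01  1.30082910e-03]
 [-1.26586306e-03 -3.00764219e-04 -9.99999154e-01]] [ 0.13808603 -0.53234013  0.40417505] 0.1 [1.13811384 0.10880083 0.6220264 ]
```

View pics/top1.png

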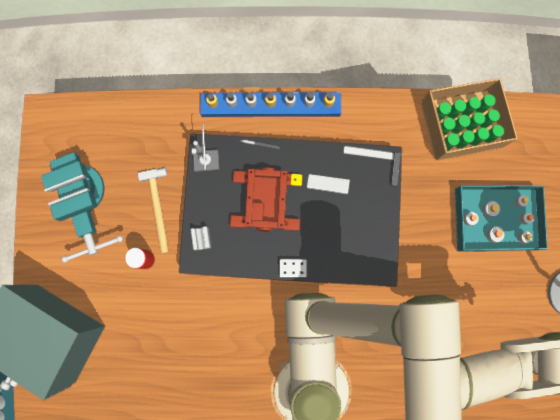

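View pics/side1.png

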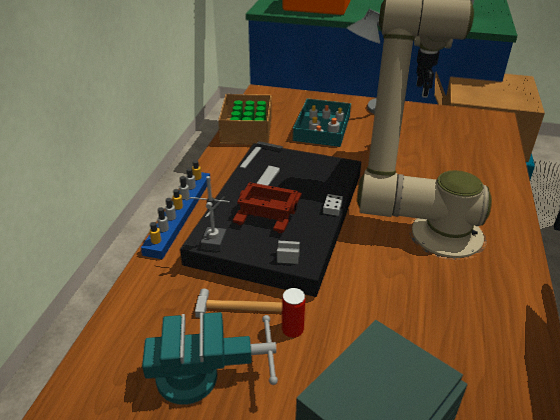

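The top view shows the yellow dab near (296,180) and the wedge near (328,184), nose to the left. The square is behind the wedge, near (370,153)–(397,168). I'll enlarge this area.

```bash
python3 - <<'E'
from h import *
shot("top","top2.png",(220,135,420,285),4)
E
```

```text
(no output)
```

View pics/top2.png

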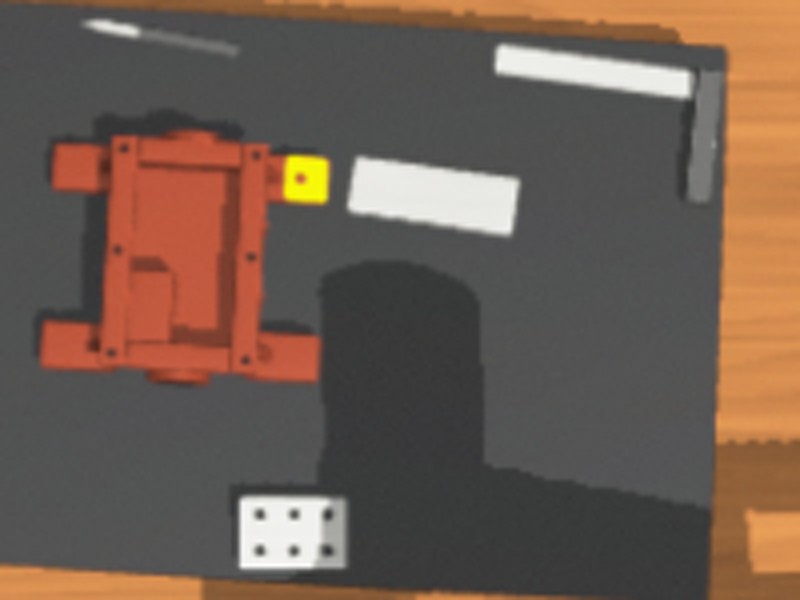

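```bash
python3 - <<'E'
from h import *
d=shot("top")
g=lambda l:np.array(l)/4+np.array([220,135])
W=ray(d,g([(357,157),(348,212),(520,178),(513,236)]),[.083,.083,.097,.097]);print(W.round(4))
n=W[:2].mean(0);h=W[2:].mean(0);ax=n-h;print("nose",n,"heel",h,"len",np.linalg.norm(ax[:2]),"yaw",np.degrees(np.arctan2(ax[1],ax[0])))
D=ray(d,g([(285,156),(329,155),(327,203),(284,202)]),.110);print(D.round(4),"dab",D.mean(0))
L=ray(d,g([(52,145),(54,190),(40,322),(40,367),(321,337),(319,382),(329,155),(327,203)]),.110);m=L.reshape(4,2,3).mean(1)[:,:2];print(m.round(4))
# casting x: from far row to ... ends at (65,+-100)
# order: (+x,+y),( -x,+y),(-x,-y),(+x,-y)
M=np.array([(65,100),(-65,100),(-65,-100),(65,-98)])/1000.
A=M-M.mean(0);B=m-m.mean(0);U,S,V=np.linalg.svd(A.T@B);R=(U@V).T
t=m.mean(0)-R@M.mean(0);print(R,t,((M@R.T+t)-m)*1e3)
for p in [(65,-80),(65,-84)]:print(R@(np.array(p)/1e3)+t)
print("yaw casting",np.degrees(np.arctan2(R[1,0],R[0,0])))
E
```

```text
[[ 0.6452  0.0067  0.083 ]
 [ 0.6041  0.0138  0.083 ]
 [ 0.6266 -0.1119  0.097 ]
 [ 0.5837 -0.1058  0.097 ]]
nose [0.62462365 0.01022983 0.083     ] heel [ 0.60516812 -0.1088776   0.097     ] len 0.12068595153625294 yaw 80.72298155504794
[[0.641  0.0605 0.11  ]
 [0.6416 0.0286 0.11  ]
 [0.6063 0.0304 0.11  ]
 [0.6071 0.0615 0.11  ]] dab [0.6239891  0.04525861 0.11      ]
[[0.6334 0.2288]
 [0.5044 0.2373]
 [0.4928 0.0366]
 [0.6239 0.0295]]
[[ 0.99836849  0.05709948]
 [-0.05709948  0.99836849]] [0.56358449 0.13254174] [[ 0.83648605 -0.0944944 ]
 [-0.00612381 -1.22771028]
 [ 0.22074742 -0.16090847]
 [-1.05110966  1.48311314]]
[0.62391048 0.0489608 ]
[0.62368208 0.04496732]
yaw casting -3.273339581384799
```

Measured and checked against the given sizes: the wedge is 121 mm long, its heel is at (0.605,-0.109) with its axis at 80.7°, and the short foot is at (0.624,0.049). I'll push along 83.1°, so the tool x yaw is -6.9°.

step_arm(
  increments=[
    {"wz": -0.133,"gripper": 0.5},
    {"wz": -0.133},
    {"wz": -0.133},
    {"wz": -0.133},
    {"wz": -0.133},
    {"wz": -0.133},
    {"wz": -0.133},
    {"wz": -0.133},
    {"wz": -0.133},
    {"x": 3.18,"y": -3.39},
    {"x": 3.18,"y": -3.39},
    {"x": 3.18,"y": -3.39},
    {"x": 3.18,"y": -3.39},
    {"x": 3.18,"y": -3.39},
    {"x": 3.18,"y": -3.39},
    {"x": 3.18,"y": -3.39},
    {"x": 3.18,"y": -3.39},
    {"x": 3.18,"y": -3.39},
    {"x": 3.18,"y": -3.39},
    {"x": 3.18,"y": -3.39},
  ],
)

```text
invalid input at $.increments[0]: expected keys x, y, z, wx, wy, wz, gripper
```

step_arm(
  increments=[
    {"x": 3.18,"y": -3.39},
    {"x": 3.18,"y": -3.39},
    {"z": 3},
    {"z": 3},
    {"z": 2},
    {"z": 0},
    {"z": 0},
  ],
)

```text
invalid input at $.increments[0]: expected keys x, y, z, wx, wy, wz, gripper
```

```bash
python3 - <<'E'
from h import *
s=env.observe();print(s["position"],s["tool_rot"].round(4) if hasattr(s["tool_rot"],'round') else s["tool_rot"],s["ft_force"],s["grip_width"],s["q"],s["time_s"])
shot("top","top3.png",(220,135,420,285),4)
E
```

```text
[ 0.13806977 -0.53236465  0.40435941] [[ 2.51e-01 -9.68e-01 -0.00e+00]
 [-9.68e-01 -2.51e-01  8.00e-04]
 [-8.00e-04 -2.00e-04 -1.00e+00]] [-0.17880575 -1.02645057  0.12289761] 0.08511317014204842 [-8.77967914e+01  2.18278569e+01  7.43635907e+01  1.09363739e-03
  8.38563972e+01 -1.23341445e+01] 0.2
```

View pics/top3.png

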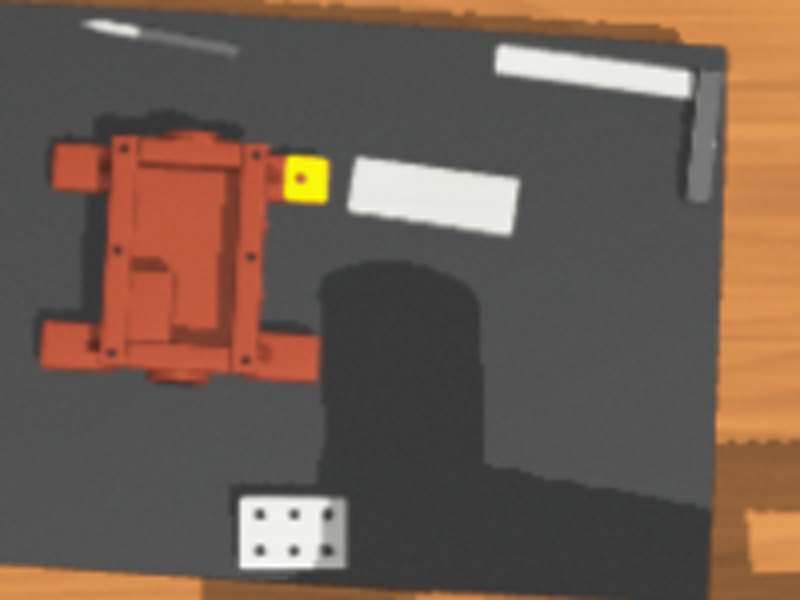

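The calls were refused because every row needs all seven keys. Nothing moved, and the picture is unchanged. I'll resend complete rows.

step_arm(
  increments=[
    {"x": 0,"y": 0,"z": 0,"wx": 0,"wy": 0,"wz": -0.133,"gripper": 0.5},
    {"x": 0,"y": 0,"z": 0,"wx": 0,"wy": 0,"wz": -0.133,"gripper": 0.5},
    {"x": 0,"y": 0,"z": 0,"wx": 0,"wy": 0,"wz": -0.133,"gripper": 0.5},
    {"x": 0,"y": 0,"z": 0,"wx": 0,"wy": 0,"wz": -0.133,"gripper": 0.5},
    {"x": 0,"y": 0,"z": 0,"wx": 0,"wy": 0,"wz": -0.133,"gripper": 0.5},
    {"x": 0,"y": 0,"z": 0,"wx": 0,"wy": 0,"wz": -0.133,"gripper": 0.5},
    {"x": 0,"y": 0,"z": 0,"wx": 0,"wy": 0,"wz": -0.133,"gripper": 0.5},
    {"x": 0,"y": 0,"z": 0,"wx": 0,"wy": 0,"wz": -0.133,"gripper": 0.5},
    {"x": 0,"y": 0,"z": 0,"wx": 0,"wy": 0,"wz": -0.133,"gripper": 0.5},
    {"x": 3.18,"y": -3.39,"z": 0,"wx": 0,"wy": 0,"wz": 0,"gripper": 0.5},
    {"x": 3.18,"y": -3.39,"z": 0,"wx": 0,"wy": 0,"wz": 0,"gripper": 0.5},
    {"x": 3.18,"y": -3.39,"z": 0,"wx": 0,"wy": 0,"wz": 0,"gripper": 0.5},
    {"x": 3.18,"y": -3.39,"z": 0,"wx": 0,"wy": 0,"wz": 0,"gripper": 0.5},
    {"x": 3.18,"y": -3.39,"z": 0,"wx": 0,"wy": 0,"wz": 0,"gripper": 0.5},
    {"x": 3.18,"y": -3.39,"z": 0,"wx": 0,"wy": 0,"wz": 0,"gripper": 0.5},
    {"x": 3.18,"y": -3.39,"z": 0,"wx": 0,"wy": 0,"wz": 0,"gripper": 0.5},
    {"x": 3.18,"y": -3.39,"z": 0,"wx": 0,"wy": 0,"wz": 0,"gripper": 0.5},
    {"x": 3.18,"y": -3.39,"z": 0,"wx": 0,"wy": 0,"wz": 0,"gripper": 0.5},
    {"x": 3.18,"y": -3.39,"z": 0,"wx": 0,"wy": 0,"wz": 0,"gripper": 0.5},
    {"x": 3.18,"y": -3.39,"z": 0,"wx": 0,"wy": 0,"wz": 0,"gripper": 0.5},
  ],
)

```text
time_s: 2.25
position: [0.5313, -0.2025, 0.4047]
tool_rot: [[0.993, -0.12, -0.0], [-0.12, -0.993, -0.0], [-0.0, 0.0, -1.0]]
ft_force: [-0.7, -0.2, -0.8]
grip_width: 0.0052
```

step_arm(
  increments=[
    {"x": 3.1,"y": -3.3,"z": 0,"wx": 0,"wy": 0,"wz": 0,"gripper": 0.5},
    {"x": 3.1,"y": -3.3,"z": 0,"wx": 0,"wy": 0,"wz": 0,"gripper": 0.5},
    {"x": 0,"y": 0,"z": 4,"wx": 0,"wy": 0,"wz": 0,"gripper": 0.5},
    {"x": 0,"y": 0,"z": 4,"wx": 0,"wy": 0,"wz": 0,"gripper": 0.5},
    {"x": 0,"y": 0,"z": 3,"wx": 0,"wy": 0,"wz": 0,"gripper": 0.5},
    {"x": 0,"y": 0,"z": 2,"wx": 0,"wy": 0,"wz": 0,"gripper": 0.5},
    {"x": 0,"y": 0,"z": 0,"wx": 0,"wy": 0,"wz": 0,"gripper": 0.5},
    {"x": 0,"y": 0,"z": 0,"wx": 0,"wy": 0,"wz": 0,"gripper": 0.5},
  ],
)

```text
time_s: 3.05
position: [0.5997, -0.146, 0.2753]
tool_rot: [[0.993, -0.12, 0.0], [-0.12, -0.993, -0.0], [0.0, 0.0, -1.0]]
ft_force: [-0.3, 0.8, 0.4]
grip_width: 0.0051
```

```bash
python3 - <<'E'
from h import *
shot("top","top4.png",(270,150,410,255),5)
shot("side","side4.png",(200,120,380,255),4)
E
```

```text
(no output)
```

View pics/side4.png

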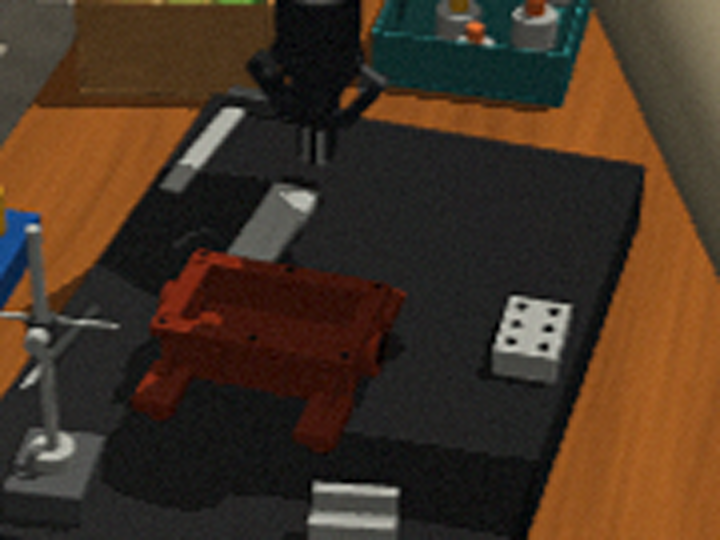

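The fingers are clear behind the heel, near (315,150) in the crop, and in line with the wedge. Lowering the tips to 4.5 mm above the plate and starting the push.

step_arm(
  increments=[
    {"x": 0,"y": 0,"z": 1,"wx": 0,"wy": 0,"wz": 0,"gripper": 0.5},
    {"x": 0,"y": 0,"z": 0.75,"wx": 0,"wy": 0,"wz": 0,"gripper": 0.5},
    {"x": 0,"y": -1,"z": 0,"wx": 0,"wy": 0,"wz": 0,"gripper": 0.5},
    {"x": 0,"y": -0.8,"z": 0,"wx": 0,"wy": 0,"wz": 0,"gripper": 0.5},
    {"x": 0,"y": -0.5,"z": 0,"wx": 0,"wy": 0,"wz": 0,"gripper": 0.5},
    {"x": 0,"y": -0.5,"z": 0,"wx": 0,"wy": 0,"wz": 0,"gripper": 0.5},
    {"x": 0,"y": -0.5,"z": 0,"wx": 0,"wy": 0,"wz": 0,"gripper": 0.5},
    {"x": 0,"y": -0.5,"z": 0,"wx": 0,"wy": 0,"wz": 0,"gripper": 0.5},
    {"x": 0,"y": -0.5,"z": 0,"wx": 0,"wy": 0,"wz": 0,"gripper": 0.5},
    {"x": 0,"y": -0.5,"z": 0,"wx": 0,"wy": 0,"wz": 0,"gripper": 0.5},
  ],
)

```text
time_s: 4.15
position: [0.6053, -0.0981, 0.2574]
tool_rot: [[0.993, -0.12, 0.001], [-0.12, -0.993, -0.0], [0.001, 0.0, -1.0]]
ft_force: [-0.1, -2.1, 1.1]
grip_width: 0.0054
```

step_arm(
  increments=[
    {"x": 0,"y": -0.5,"z": 0,"wx": 0,"wy": 0,"wz": 0,"gripper": 0.5},
    {"x": 0,"y": -0.5,"z": 0,"wx": 0,"wy": 0,"wz": 0,"gripper": 0.5},
    {"x": 0,"y": -0.5,"z": 0,"wx": 0,"wy": 0,"wz": 0,"gripper": 0.5},
  ],
)

```text
time_s: 4.45
position: [0.6071, -0.083, 0.2574]
tool_rot: [[0.993, -0.12, 0.0], [-0.12, -0.993, -0.0], [0.0, 0.0, -1.0]]
ft_force: [0.4, -4.1, 1.6]
grip_width: 0.0046
```

```bash
python3 - <<'E'
from h import *
d=shot("top","top5.png",(270,150,410,255),5)
E
```

```text
(no output)
```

View pics/top5.png

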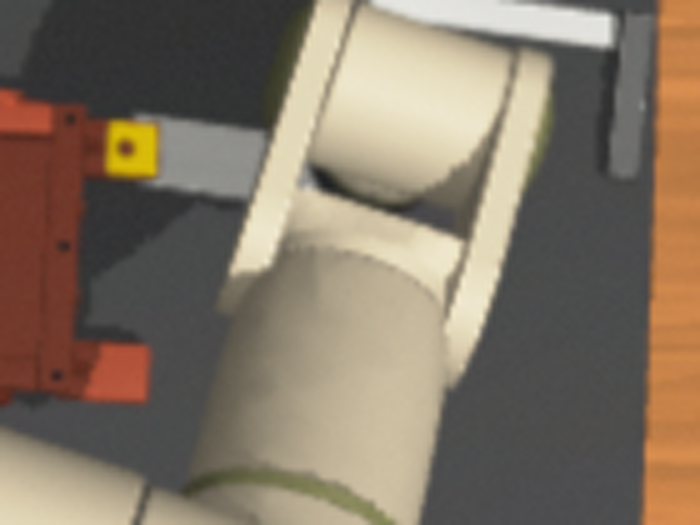

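The wedge runs under the yellow lug and its edges are visible: upper (140,115)–(265,130), lower (155,188)–(245,198). I'll check the lateral alignment.

```bash
python3 - <<'E'
from h import *
d=env.get_image("top")
P=ray(d,np.array([(140,115),(265,130),(155,188),(245,198)])/5+np.array([270,150]),[.085,.088,.085,.088]);print(P.round(4))
for i in(0,2):
    v=P[i+1]-P[i]; print(np.degrees(np.arctan2(-v[1],-v[0])), P[i][0]+v[0]/v[1]*(.049-P[i][1]))
E
```

```text
[[ 0.6486  0.0399  0.085 ]
 [ 0.6389 -0.0335  0.088 ]
 [ 0.605   0.0315  0.085 ]
 [ 0.5984 -0.0211  0.088 ]]
82.42671845001352 0.6498516865878283
82.83504183910298 0.6071946544166988
```

Offset is about 4 mm, against an 18 mm allowance. I'll push on in small steps and watch the force.

step_arm(
  increments=[
    {"x": 0,"y": -0.3,"z": 0,"wx": 0,"wy": 0,"wz": 0,"gripper": 0.5},
    {"x": 0,"y": -0.3,"z": 0,"wx": 0,"wy": 0,"wz": 0,"gripper": 0.5},
    {"x": 0,"y": -0.3,"z": 0,"wx": 0,"wy": 0,"wz": 0,"gripper": 0.5},
    {"x": 0,"y": -0.3,"z": 0,"wx": 0,"wy": 0,"wz": 0,"gripper": 0.5},
  ],
)

```text
time_s: 4.95
position: [0.6084, -0.0712, 0.2571]
tool_rot: [[0.993, -0.12, -0.0], [-0.12, -0.993, 0.0], [-0.0, -0.0, -1.0]]
ft_force: [-0.2, -2.5, 0.6]
grip_width: 0.0052
```

step_arm(
  increments=[
    {"x": 0,"y": -0.15,"z": 0,"wx": 0,"wy": 0,"wz": 0,"gripper": 0.5},
    {"x": 0,"y": -0.15,"z": 0,"wx": 0,"wy": 0,"wz": 0,"gripper": 0.5},
  ],
)

```text
time_s: 5.15
position: [0.6088, -0.0683, 0.2572]
tool_rot: [[0.993, -0.12, -0.0], [-0.12, -0.993, 0.0], [-0.0, -0.0, -1.0]]
ft_force: [-0.4, -1.4, -0.3]
grip_width: 0.0053
```

step_arm(
  increments=[
    {"x": 0,"y": -0.15,"z": 0,"wx": 0,"wy": 0,"wz": 0,"gripper": 0.5},
    {"x": 0,"y": -0.15,"z": 0,"wx": 0,"wy": 0,"wz": 0,"gripper": 0.5},
  ],
)

```text
time_s: 5.35
position: [0.6092, -0.0654, 0.2572]
tool_rot: [[0.993, -0.12, -0.0], [-0.12, -0.993, 0.0], [-0.0, -0.0, -1.0]]
ft_force: [0.2, -2.1, 1.1]
grip_width: 0.0048
```

step_arm(
  increments=[
    {"x": 0,"y": -0.15,"z": 0,"wx": 0,"wy": 0,"wz": 0,"gripper": 0.5},
    {"x": 0,"y": -0.15,"z": 0,"wx": 0,"wy": 0,"wz": 0,"gripper": 0.5},
  ],
)

```text
time_s: 5.55
position: [0.6095, -0.0624, 0.2571]
tool_rot: [[0.993, -0.12, -0.0], [-0.12, -0.993, 0.0], [-0.0, -0.0, -1.0]]
ft_force: [-0.3, -2.3, -0.3]
grip_width: 0.0053
```

step_arm(
  increments=[
    {"x": 0,"y": -0.15,"z": 0,"wx": 0,"wy": 0,"wz": 0,"gripper": 0.5},
    {"x": 0,"y": -0.15,"z": 0,"wx": 0,"wy": 0,"wz": 0,"gripper": 0.5},
  ],
)

```text
time_s: 5.75
position: [0.6099, -0.0594, 0.2572]
tool_rot: [[0.993, -0.12, 0.0], [-0.12, -0.993, 0.0], [0.0, -0.0, -1.0]]
ft_force: [-0.3, -2.2, 0.3]
grip_width: 0.0048
```

step_arm(
  increments=[
    {"x": 0,"y": -0.15,"z": 0,"wx": 0,"wy": 0,"wz": 0,"gripper": 0.5},
    {"x": 0,"y": -0.15,"z": 0,"wx": 0,"wy": 0,"wz": 0,"gripper": 0.5},
  ],
)

```text
time_s: 5.95
position: [0.6103, -0.0564, 0.2572]
tool_rot: [[0.993, -0.12, -0.0], [-0.12, -0.993, 0.0], [-0.0, -0.0, -1.0]]
ft_force: [-0.9, -1.1, 0.1]
grip_width: 0.0051
```

step_arm(
  increments=[
    {"x": 0,"y": -0.15,"z": 0,"wx": 0,"wy": 0,"wz": 0,"gripper": 0.5},
    {"x": 0,"y": -0.15,"z": 0,"wx": 0,"wy": 0,"wz": 0,"gripper": 0.5},
  ],
)

```text
time_s: 6.15
position: [0.6106, -0.0534, 0.2572]
tool_rot: [[0.993, -0.12, -0.0], [-0.12, -0.993, 0.0], [-0.0, -0.0, -1.0]]
ft_force: [-0.4, -2.3, -0.6]
grip_width: 0.005
```

step_arm(
  increments=[
    {"x": 0,"y": -0.15,"z": 0,"wx": 0,"wy": 0,"wz": 0,"gripper": 0.5},
    {"x": 0,"y": -0.15,"z": 0,"wx": 0,"wy": 0,"wz": 0,"gripper": 0.5},
  ],
)

```text
time_s: 6.35
position: [0.611, -0.0505, 0.2572]
tool_rot: [[0.993, -0.12, -0.0], [-0.12, -0.993, 0.0], [-0.0, -0.0, -1.0]]
ft_force: [-0.4, -1.5, -1.3]
grip_width: 0.0049
```

step_arm(
  increments=[
    {"x": 0,"y": -0.15,"z": 0,"wx": 0,"wy": 0,"wz": 0,"gripper": 0.5},
    {"x": 0,"y": -0.15,"z": 0,"wx": 0,"wy": 0,"wz": 0,"gripper": 0.5},
  ],
)

```text
time_s: 6.55
position: [0.6113, -0.0475, 0.2572]
tool_rot: [[0.993, -0.12, 0.0], [-0.12, -0.993, -0.0], [0.0, 0.0, -1.0]]
ft_force: [1.0, -1.5, -0.7]
grip_width: 0.0046
```

step_arm(
  increments=[
    {"x": 0,"y": -0.15,"z": 0,"wx": 0,"wy": 0,"wz": 0,"gripper": 0.5},
    {"x": 0,"y": -0.15,"z": 0,"wx": 0,"wy": 0,"wz": 0,"gripper": 0.5},
  ],
)

```text
time_s: 6.75
position: [0.6117, -0.0447, 0.2572]
tool_rot: [[0.993, -0.12, -0.0], [-0.12, -0.993, -0.0], [-0.0, 0.0, -1.0]]
ft_force: [-0.5, -3.6, -0.9]
grip_width: 0.0052
```

step_arm(
  increments=[
    {"x": 0,"y": -0.1,"z": 0,"wx": 0,"wy": 0,"wz": 0,"gripper": 0.5},
  ],
)

```text
time_s: 6.85
position: [0.6118, -0.0438, 0.2572]
tool_rot: [[0.993, -0.12, -0.0], [-0.12, -0.993, -0.001], [0.0, 0.001, -1.0]]
ft_force: [-0.2, -4.5, 0.1]
grip_width: 0.0051
```

step_arm(
  increments=[
    {"x": 0,"y": -0.1,"z": 0,"wx": 0,"wy": 0,"wz": 0,"gripper": 0.5},
  ],
)

```text
time_s: 6.95
position: [0.6119, -0.0429, 0.2572]
tool_rot: [[0.993, -0.12, -0.0], [-0.12, -0.993, -0.001], [0.0, 0.001, -1.0]]
ft_force: [-0.2, -5.6, -1.5]
grip_width: 0.0053
```

step_arm(
  increments=[
    {"x": 0,"y": -0.1,"z": 0,"wx": 0,"wy": 0,"wz": 0,"gripper": 0.5},
  ],
)

```text
time_s: 7.05
position: [0.6121, -0.0421, 0.2572]
tool_rot: [[0.993, -0.12, -0.0], [-0.12, -0.993, -0.001], [0.0, 0.001, -1.0]]
ft_force: [-0.3, -7.8, -1.7]
grip_width: 0.0049
```

step_arm(
  increments=[
    {"x": 0,"y": -0.1,"z": 0,"wx": 0,"wy": 0,"wz": 0,"gripper": 0.5},
    {"x": 0,"y": 0,"z": 0,"wx": 0,"wy": 0,"wz": 0,"gripper": 0.5},
  ],
)

```text
time_s: 7.25
position: [0.6122, -0.0412, 0.2572]
tool_rot: [[0.993, -0.12, 0.0], [-0.12, -0.993, -0.001], [0.0, 0.001, -1.0]]
ft_force: [-0.2, -6.2, -0.6]
grip_width: 0.005
```

The force has risen from 2 N to about 6–8 N, so the gap is taken up. Backing off, rising and looking.

step_arm(
  increments=[
    {"x": 0,"y": 1.5,"z": 0,"wx": 0,"wy": 0,"wz": 0,"gripper": 0.5},
    {"x": 0,"y": 3,"z": 0,"wx": 0,"wy": 0,"wz": 0,"gripper": 0.5},
    {"x": 0,"y": 3,"z": -3,"wx": 0,"wy": 0,"wz": 0,"gripper": 0},
    {"x": 0,"y": 2,"z": -4,"wx": 0,"wy": 0,"wz": 0,"gripper": 0},
    {"x": 0,"y": 0,"z": 0,"wx": 0,"wy": 0,"wz": 0,"gripper": 0},
    {"x": 0,"y": 0,"z": 0,"wx": 0,"wy": 0,"wz": 0,"gripper": 0},
  ],
)

```text
time_s: 7.85
position: [0.6005, -0.1357, 0.3278]
tool_rot: [[0.993, -0.121, 0.002], [-0.121, -0.993, 0.0], [0.002, -0.0, -1.0]]
ft_force: [0.1, 1.2, -1.4]
grip_width: 0.0
```

```bash
python3 - <<'E'
from h import *
shot("top","top6.png",(220,140,360,245),5)
E
```

```text
(no output)
```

View pics/top6.png

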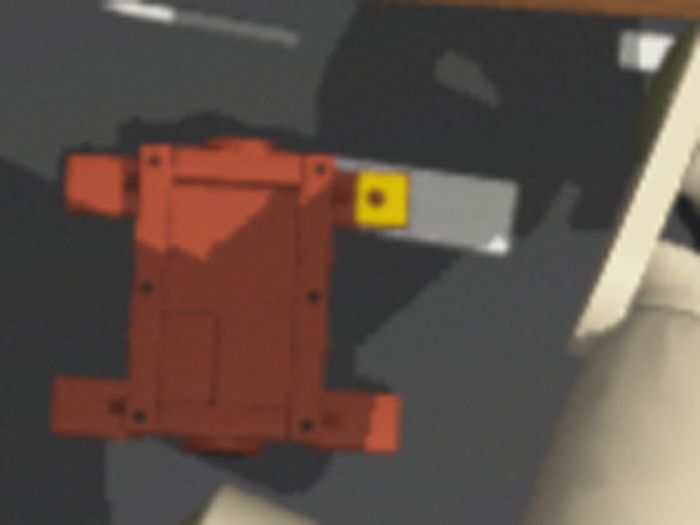

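The dab is still at (296.5,180) in the full image, so the casting has not shifted. The wedge sits under the lug with its heel at (514,218) in the crop. Moving over the dab to press.

step_arm(
  increments=[
    {"x": 0.2,"y": -3.5,"z": -0.5,"wx": 0,"wy": 0,"wz": 0,"gripper": 0},
    {"x": 0,"y": -4,"z": 0,"wx": 0,"wy": 0,"wz": 0,"gripper": 0},
    {"x": 0,"y": -4,"z": 0,"wx": 0,"wy": 0,"wz": 0,"gripper": 0},
    {"x": 0,"y": -4,"z": 0,"wx": 0,"wy": 0,"wz": 0,"gripper": 0},
    {"x": 0,"y": -2.4,"z": 0,"wx": 0,"wy": 0,"wz": 0,"gripper": 0},
    {"x": 0,"y": 0,"z": 2,"wx": 0,"wy": 0,"wz": 0,"gripper": 0},
    {"x": 0,"y": 0,"z": 2,"wx": 0,"wy": 0,"wz": 0,"gripper": 0},
    {"x": 0,"y": 0,"z": 0,"wx": 0,"wy": 0,"wz": 0,"gripper": 0},
    {"x": 0,"y": 0,"z": 0,"wx": 0,"wy": 0,"wz": 0,"gripper": 0},
  ],
)

```text
time_s: 8.8
position: [0.6242, 0.0428, 0.2917]
tool_rot: [[0.993, -0.119, -0.002], [-0.119, -0.993, 0.0], [-0.002, -0.0, -1.0]]
ft_force: [0.7, 0.2, 0.5]
grip_width: -0.0
```

step_arm(
  increments=[
    {"x": 0,"y": 0,"z": 0.4,"wx": 0,"wy": 0,"wz": 0,"gripper": 0},
    {"x": 0,"y": 0,"z": 0.3,"wx": 0,"wy": 0,"wz": 0,"gripper": 0},
    {"x": 0,"y": 0,"z": 0,"wx": 0,"wy": 0,"wz": 0,"gripper": 0},
  ],
)

```text
time_s: 9.1
position: [0.6241, 0.0424, 0.2852]
tool_rot: [[0.993, -0.12, -0.0], [-0.12, -0.993, 0.0], [-0.0, -0.0, -1.0]]
ft_force: [-0.3, -0.2, 0.4]
grip_width: -0.0001
```

step_arm(
  increments=[
    {"x": 0,"y": 0,"z": 0.1,"wx": 0,"wy": 0,"wz": 0,"gripper": 0},
    {"x": 0,"y": 0,"z": 0,"wx": 0,"wy": 0,"wz": 0,"gripper": 0},
  ],
)

```text
time_s: 9.3
position: [0.6242, 0.0424, 0.2846]
tool_rot: [[0.993, -0.12, 0.001], [-0.12, -0.993, -0.0], [0.001, -0.0, -1.0]]
ft_force: [-0.1, 0.5, 2.1]
grip_width: 0.0
```

step_arm(
  increments=[
    {"x": 0,"y": 0,"z": 0.05,"wx": 0,"wy": 0,"wz": 0,"gripper": 0},
    {"x": 0,"y": 0,"z": 0,"wx": 0,"wy": 0,"wz": 0,"gripper": 0},
  ],
)

```text
time_s: 9.5
position: [0.6243, 0.0424, 0.2844]
tool_rot: [[0.993, -0.12, 0.001], [-0.12, -0.993, -0.0], [0.001, 0.0, -1.0]]
ft_force: [-1.0, -0.6, 5.8]
grip_width: 0.0001
```

step_arm(
  increments=[
    {"x": 0,"y": 0,"z": 0.05,"wx": 0,"wy": 0,"wz": 0,"gripper": 0},
    {"x": 0,"y": 0,"z": 0,"wx": 0,"wy": 0,"wz": 0,"gripper": 0},
  ],
)

```text
time_s: 9.7
position: [0.6242, 0.0424, 0.2843]
tool_rot: [[0.993, -0.12, 0.002], [-0.12, -0.993, -0.0], [0.002, 0.0, -1.0]]
ft_force: [-2.1, 0.3, 7.6]
grip_width: 0.0002
```

It is stiff: the lug gives only about 0.3 mm up to 7.6 N. Pressing more firmly and holding.

step_arm(
  increments=[
    {"x": 0,"y": 0,"z": 0.05,"wx": 0,"wy": 0,"wz": 0,"gripper": 0},
    {"x": 0,"y": 0,"z": 0.05,"wx": 0,"wy": 0,"wz": 0,"gripper": 0},
    {"x": 0,"y": 0,"z": 0,"wx": 0,"wy": 0,"wz": 0,"gripper": 0},
    {"x": 0,"y": 0,"z": 0,"wx": 0,"wy": 0,"wz": 0,"gripper": 0},
    {"x": 0,"y": 0,"z": 0,"wx": 0,"wy": 0,"wz": 0,"gripper": 0},
    {"x": 0,"y": 0,"z": 0,"wx": 0,"wy": 0,"wz": 0,"gripper": 0},
  ],
)

```text
time_s: 10.3
position: [0.6242, 0.0425, 0.284]
tool_rot: [[0.993, -0.12, 0.002], [-0.12, -0.993, -0.0], [0.002, 0.0, -1.0]]
ft_force: [-3.8, -0.9, 11.1]
grip_width: 0.0
```

step_arm(
  increments=[
    {"x": 0,"y": 0,"z": 0.05,"wx": 0,"wy": 0,"wz": 0,"gripper": 0},
    {"x": 0,"y": 0,"z": 0,"wx": 0,"wy": 0,"wz": 0,"gripper": 0},
    {"x": 0,"y": 0,"z": 0,"wx": 0,"wy": 0,"wz": 0,"gripper": 0},
    {"x": 0,"y": 0,"z": 0,"wx": 0,"wy": 0,"wz": 0,"gripper": 0},
  ],
)

```text
time_s: 10.7
position: [0.6242, 0.0424, 0.2839]
tool_rot: [[0.993, -0.12, 0.003], [-0.12, -0.993, -0.001], [0.003, 0.0, -1.0]]
ft_force: [-3.8, 0.3, 14.7]
grip_width: -0.0002
```

The lug gave about 0.5 mm from 2 to 14.7 N, and no drop of 5 mm or more. It is wedged. Lifting clear and taking a final look.

step_arm(
  increments=[
    {"x": 0,"y": 0,"z": -0.3,"wx": 0,"wy": 0,"wz": 0,"gripper": 0},
    {"x": 0,"y": 0,"z": -1,"wx": 0,"wy": 0,"wz": 0,"gripper": 0},
    {"x": 0,"y": 0,"z": -3,"wx": 0,"wy": 0,"wz": 0,"gripper": 0},
    {"x": 0,"y": 2,"z": -4,"wx": 0,"wy": 0,"wz": 0,"gripper": 0},
    {"x": 0,"y": 4,"z": -2,"wx": 0,"wy": 0,"wz": 0,"gripper": 0},
    {"x": 0,"y": 4,"z": 0,"wx": 0,"wy": 0,"wz": 0,"gripper": 0},
    {"x": 0,"y": 4,"z": 0,"wx": 0,"wy": 0,"wz": 0,"gripper": 0},
    {"x": 0,"y": 4,"z": 0,"wx": 0,"wy": 0,"wz": 0,"gripper": 0},
    {"x": 0,"y": 0,"z": 0,"wx": 0,"wy": 0,"wz": 0,"gripper": 0},
    {"x": 0,"y": 0,"z": 0,"wx": 0,"wy": 0,"wz": 0,"gripper": 0},
  ],
)

```text
time_s: 11.7
position: [0.6026, -0.1368, 0.3848]
tool_rot: [[0.993, -0.121, -0.0], [-0.121, -0.993, 0.0], [-0.0, -0.0, -1.0]]
ft_force: [-0.3, -0.3, 0.4]
grip_width: -0.0003
```

```bash
python3 - <<'E'
from h import *
shot("top","top7.png",(220,140,360,245),5)
E
```

```text
(no output)
```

View pics/top7.png

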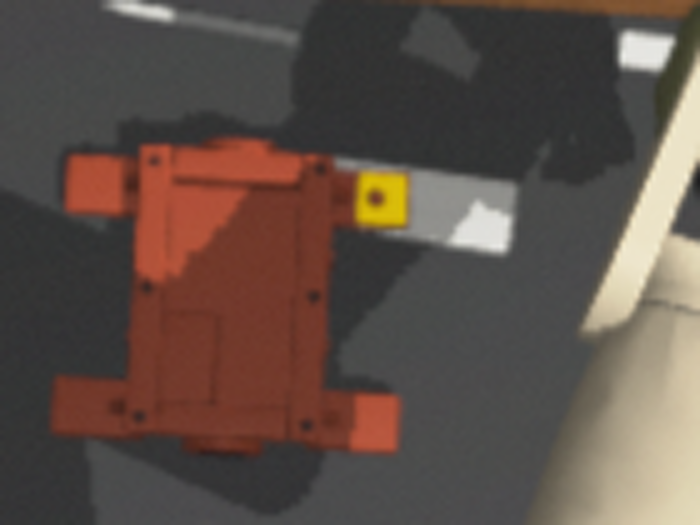

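The picture matches the one taken before pressing: dab at (382,200), heel at (514,218), and the robot clear. Handing in.

```bash
python3 -c "
from rig import env
print(env.close_job())"
```

```text
the job is handed in; nothing more can be done
None
```

I pushed the wedge thin end first along the plate, nose about 40 mm past the short foot. I stopped when the push force rose from about 2 N to 6–8 N, which is when the wedge took up the gap. I then pressed on the yellow dab with up to about 15 N and lifted clear. The job was handed in at about 12 s of the 51 s allowed.

**Rocking:** the lug gave about 0.5 mm between 2 N and 15 N, so the casting no longer rocks.

**Position:** the top views show the casting where it started, and the wedge did not move during the press. The wedge lies about 4 mm off the foot's centreline, inside the 18 mm allowed. The other tools in view were not disturbed.

**One reading that disagreed:** the fingertips met the lug about 1.5 mm above its nominal height. I put this down to fingertip and calibration error, because the push force was too low to have jacked the casting. I did not measure the casting's tilt separately.

The first two move calls were refused because their rows lacked keys. Nothing moved, and I resent them.

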